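# Hold a stone ball over the light pad in its inspection tray

### The job

Lift the amber stone ball out of its dish and set it in the round hole of the inspection tray, then pick the tray up by its upright red grip and carry it, without tipping it, so that the ball stays in its hole, over to the round white light pad. Finish while still holding the tray, motionless and level, its underside about 10 cm above the bench and the amber ball centred over the light pad: do not put it down or let go at the end. Leave the green ball in its dish and the other things on the bench where they are.

Things in the scene. Friction and masses are not known exactly. Their poses are not given: they have to be found in the camera images.
- amber_center (a point): centre of the amber (orange) polished stone ball, 36 mm in diameter, about 65 g, loose; it starts at rest on the flat floor of the amber_dish, up to about 10 mm off the dish's middle, so its centre is then 23 mm above the bench. In the tray's hole it sinks about 4 mm below the plate's top face, its centre then about 14 mm above that face (22 mm above the bench while the tray stands on the bench) and its top about 40 mm above the tray's underside
- amber: the amber ball itself; its origin is a point on its surface that turns as it rolls, so use amber_center for its position
- amber_dish: the white ceramic dish with the amber ball: round, open, 140 mm across the rim, 28 mm high, walls 4 mm, floor 5 mm thick, flat inner floor about 104 mm across; about 300 g, loose. Origin: centre of its underside. Two identical dishes may change places
- green_dish: the same kind of white dish, holding a green ball; to be left alone. Origin: centre of its underside
- green_center (a point): centre of the green stone ball, 36 mm in diameter, lying in the green_dish; to be left there
- tray: the inspection tray, loose, about 250 g: a dark steel plate 170 mm (its x) by 70 mm (its y) by 8 mm thick lying flat on the bench, with an upright red grip in its middle, a round through hole 22 mm in diameter centred 60 mm along its +x and a brass balance disc (30 mm across, 8 mm high) centred 58 mm along its -x. Origin: centre of the plate's underside; z is up. Loaded with the ball it balances at the grip to within about 10 mm
- pocket (a point): centre of the tray's round hole at the level of the plate's top face (8 mm above the tray's underside), 60 mm from the grip along the tray's +x; axes as the tray's
- grip (a point): a point in the middle of the tray's upright red grip, 36 mm above the tray's underside. The grip is a flat-sided block 36 mm long along the tray's x, 12 mm thick along its y, and rises from the plate's top (8 mm) to 54 mm above the tray's underside: pinch it across its 12 mm from above; axes as the tray's
- light_pad: the round light pad fixed to the bench: black ring 96 mm across and 10 mm high with a white lit disc 84 mm across on top, 11.5 mm high in all. Origin: centre of its underside
- jar: amber glass jar with a black cap, 60 mm across, 75 mm high, at the back; leave alone. Origin: centre of its underside
- hammer: jeweller's hammer, 200 mm long, lying between the robot and the dishes; leave alone. Origin: centre of its underside
- brush: bench brush, 180 mm long, lying at the near right; leave alone. Origin: centre of its underside
- caliper: steel caliper, 220 mm long, up to 10 mm high, lying at the back right; leave alone. Origin: on the underside of its beam, in the middle
- mandrel: tapered steel ring mandrel on a round foot 64 mm across, 100 mm high, standing at the far left; leave alone. Origin: centre of its underside
Mind the look-alikes: they are no part of the job. Leave any black, blue or purple look-alike of the part that bears green_center alone.

How it is judged:
On the way, in this order (a step that is already met when the one before it is completed fails the run):
1. the amber ball sits in the tray's hole, let go, with the tray standing on the bench (x of amber_center in the frame of pocket between -0.006 and 0.006 m and y of amber_center in the frame of pocket between -0.006 and 0.006 m and z of amber_center in the frame of pocket between 0.01 and 0.017 m and height (world z) of tray below 0.004 m and angle between tray's own z axis and vertical below 0.05 rad and contact force between the fingers and amber below 0.1 N), for 0.2 s.
2. the tray is lifted clear of the bench with the ball in its hole (x of amber_center in the frame of pocket between -0.006 and 0.006 m and y of amber_center in the frame of pocket between -0.006 and 0.006 m and z of amber_center in the frame of pocket between 0.01 and 0.017 m and height (world z) of tray above 0.03 m), for 0.2 s.
At the end, for the whole second after the job is handed in: Amber ball in the hole (6 mm), not touched by the fingers; fingers hold the tray still, level (0.12 rad), underside 5-15 cm above the bench, touching no pad or bystander; ball within 20 mm of the light pad's centre seen from above; green ball in its dish (x of amber_center in the frame of pocket between -0.006 and 0.006 m and y of amber_center in the frame of pocket between -0.006 and 0.006 m and z of amber_center in the frame of pocket between 0.01 and 0.017 m and height (world z) of tray between 0.05 and 0.15 m and angle between tray's own z axis and vertical below 0.12 rad and horizontal distance between amber_center and light_pad below 0.02 m and linear speed of tray below 0.03 m/s and linear speed of amber below 0.05 m/s and contact force between the fingers and tray above 2 N and contact force between the fingers and amber below 0.1 N and contact force between tray and green_dish below 0.1 N and contact force between tray and jar below 0.1 N and contact force between tray and hammer below 0.1 N and contact force between tray and brush below 0.1 N and contact force between tray and caliper below 0.1 N and contact force between tray and mandrel below 0.1 N and contact force between tray and amber_dish below 0.1 N and contact force between tray and light_pad below 0.1 N and height (world z) of green_center below 0.04 m and horizontal distance between green_center and green_dish below 0.05 m); the arm keeps its last pose, push and grip.
It fails at once if the tray tipped by more than 17 degrees (0.3 rad) (angle between tray's own z axis and vertical above 0.3 rad).
It fails at once if a bystander was pushed more than 3 cm (the amber dish 5 cm) (distance of any of green_dish, jar, hammer, brush, caliper, mandrel from where it was at the start of the episode above 0.03 m or distance of amber_dish from where it was at the start of the episode above 0.05 m).
It fails at once if the green ball was taken from its dish (horizontal distance between green_center and green_dish above 0.06 m).
It also fails if it takes over 61 s, if anything falls off the work surface, if the arm or the gripper's body presses on something with over 40 N, if the wrist force passes 120 N, or if a joint passes its speed limit or range.

### The arm

A 6-joint arm with a two-finger parallel gripper is mounted at the origin on the work surface. World frame = base frame: x ahead of the robot, y to its left, z up, the work surface at z = 0. Lengths are in m, angles in rad, forces in N, time in s.
With the tool pointing down it reaches from about 0.325 to 0.85 m from the base axis. Payload 4.4 kg.
Tool frame: the origin (TCP) lies on the centre line of the jaws, within the pads' length; the fingertips stand 19 mm ahead of it and the grasp point (between the pads) is the TCP; z points along the fingers, y is the direction in which the jaws open and shut (so a half turn about z gives the same grasp; the last joint's range is limited). The gripper opens to 94 mm and grips with 3 to 60 N. Pads are 16 mm wide; open, the fingers measure 119 mm over their backs; the gripper's body (75 mm by 177 mm) begins 78 mm behind the grasp point.
Start: joints at [-1.312, 0.207, 1.542, -0, 1.393, -0.15], TCP at [0.229, -0.527, 0.224] pointing down, gripper open.
Joint ranges: [-2.73, 2.73], [-0.86, 2.22], [0.23, 2.46], [-1.11, 4.25], [0.08, 2.63], [-2.82, 2.82]. Speed limits (rad/s): [2.79, 2.79, 3.14, 3.14, 3.14, 3.14].

### API

Orientations are given as a unit quaternion [w, x, y, z].
In Python, from rig import status, cams, hand_in gives the robot as it stands. The module is installed in compiled form; this text tells all that it offers.
- The arm moves only by the tool play_rows, never from a script. Its argument "series" is a list that holds one entry, the list of rows, each a list of 7 numbers: the turn, a rotation vector about the tool's x, y, z in rad, then the shift along the tool's x, y, z in mm, then the closure, from 0 (fully open) to 1 (shut). A call has 1 to 12 rows; each row shifts and turns the commanded pose from where the row before left it, along the tool's axes as they then stand; what a row does not reach is not made up. A row lasts 1/8 s, in which the tool goes at most 62.5 mm and 10.7 degrees, less where a joint would pass 70% of its speed; a pose out of reach is approached as far as the arm can. A call with a gripper value outside its range is refused whole. The fingers move at their own pace and stop on an object; "newtons" is the grip in N (left out, the last holds). Time passes only in rows, so rows that do not move let the fingers close. It gives the time, the measured TCP pose, the force and the opening at its end, in the units of the state.
- status.read_state(): the state, without advancing time (a new reading comes with each control period).
- cams.read_camera(name): name is "side" or "top" or "wrist"; returns a dict with "color" (384x512x3 uint8, blue, green, red), "z_map" (384x512 float32, m along the optical axis (not along the pixel's ray), 0 where there is no reading), "fx", "fy", "cx", "cy" (pixels), "k1" (the pictures are not rectified: a ray, as slopes to the right and down, at radius r is drawn at 1 + k1 r^2 times it, then the intrinsics apply), "position" and "orientation" of the camera in the world. Camera axes: x right, y up, looking along -z (the intrinsics and any distortion apply to the point x, -y, -z); pixel columns grow to the right and rows downward; lengths in m; the calibration is good to about 2 mm. A picture is of the moment at which its call begins.
- hand_in(): hands the job in, once; it reports no verdict.
The state is a dict: "t": time; "joint_positions": joint angles; "dq": joint speeds; "joint_torque": joint torques, N m; "tcp_pos": TCP position; "eef_rot": TCP orientation; "contact_force": force on the tool from outside, world axes, zero at the start; "wrist_torque": the same for the moment, N m; "opening": opening from 0.0 (shut) to 1.0 (fully open).
Only numpy, scipy, OpenCV 4.12 (cv2) and the standard library are available. Lean on these libraries where they do the work, as an engineer would, in place of code of your own. Each camera call takes 0.05 s, during which the arm holds its last target.

## Working session

There is one attempt and no reset: what is moved stays moved. The work goes in short steps, Python scripts to look and compute and a tool call to move; the robot and the scene stay as the last step left them, time stands still between calls to the robot, and variables do not carry over. Pictures are saved under pics/ and viewed, and the job is handed in when it is done.

Besides the shell and the picture viewer there is one more tool, called after "Request:" by a JSON object that holds its "op" and its "data", one argument or row to a line. play_rows: Moves the arm, as the interface text tells. Its arguments: {"type":"object","properties":{"series":{"type":"array"},"newtons":{"type":"number"}},"required":["series"]}

```bash
mkdir -p pics; ls; cat > h.py <<'E'
import numpy as np, cv2
from scipy.spatial.transform import Rotation as R
from rig import status, cams
def rot(q): return R.from_quat([q[1],q[2],q[3],q[0]]).as_matrix()
def get(n):
    c=cams.read_camera(n); return c
def rays(c,uv):
    uv=np.asarray(uv,float).reshape(-1,2)
    xd=(uv[:,0]-c['cx'])/c['fx']; yd=(uv[:,1]-c['cy'])/c['fy']
    x,y=xd.copy(),yd.copy()
    for _ in range(30):
        s=1+c['k1']*(x*x+y*y); x=xd/s; y=yd/s
    return np.stack([x,-y,-np.ones_like(x)],1)
def world(c,uv,z=None,plane=None):
    d=rays(c,uv); M=rot(c['orientation']); p=np.array(c['position']); w=d@M.T
    if plane is not None: t=(plane-p[2])/w[:,2]
    else: t=np.asarray(z).ravel()
    return p+w*t[:,None]
def cloud(c):
    h,w=c['z_map'].shape; u,v=np.meshgrid(np.arange(w),np.arange(h))
    P=world(c,np.stack([u.ravel(),v.ravel()],1),c['z_map'].ravel()).reshape(h,w,3)
    return P
E
python3 - <<'E'
from h import *
print(status.read_state())
for n in ['top','side','wrist']:
    c=get(n); cv2.imwrite(f'pics/{n}0.png',c['color']); print(n,{k:c[k] for k in c if k not in('color','z_map')}, (c['z_map']>0).mean())
E
```

```text
pics
{'t': 0.0, 'joint_positions': array([-1.31148699e+00,  2.07388364e-01,  1.54289946e+00, -2.82590199e-05,
        1.39349474e+00, -1.50512646e-01]), 'dq': array([ 0.0003969 , -0.00138787,  0.0014395 , -0.00058839,  0.00034854,
        0.00016372]), 'joint_torque': array([-1.29069347e-03, -3.70886850e+01, -2.81414723e+01,  6.97802170e-02,
        3.65212478e-02, -1.66376303e-04]), 'tcp_pos': array([ 0.22888892, -0.52667184,  0.22333457]), 'eef_rot': array([-1.09257818e-03,  9.79078003e-01,  2.03482348e-01, -7.34190074e-05]), 'contact_force': array([-0.44253338, -0.97404473, -0.59200253]), 'wrist_torque': array([-0.01800105,  0.01966295, -0.00514528]), 'opening': 0.9991463079986768}
top {'fx': 466.8372116300568, 'fy': 466.8372116300568, 'cx': 253.7789871732664, 'cy': 189.80778888707027, 'k1': 0.013124110430456656, 'position': array([0.22744842, 0.02578345, 1.4276841 ]), 'orientation': array([ 0.70856674,  0.07262461, -0.07462654, -0.69791813])} 0.9960378011067709
side {'fx': 478.7092670148022, 'fy': 478.7092670148022, 'cx': 248.453860408084, 'cy': 190.37630859537884, 'k1': -0.021526239983828153, 'position': array([0.1893016 , 1.2785912 , 0.77683668]), 'orientation': array([-0.09883313, -0.0678843 ,  0.50112682,  0.85702721])} 0.9959208170572916
wrist {'fx': 269.9947720668419, 'fy': 269.9947720668419, 'cx': 258.11279746233697, 'cy': 191.5336350031372, 'k1': -0.0017970898067785587, 'position': array([ 0.29390684, -0.49947355,  0.3830019 ]), 'orientation': array([ 0.82999673, -0.1020342 ,  0.06802408, -0.54412055])} 0.9952901204427084
```

View pics/top0.png

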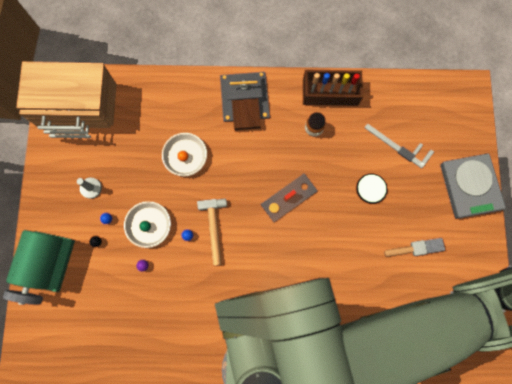

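View pics/side0.png

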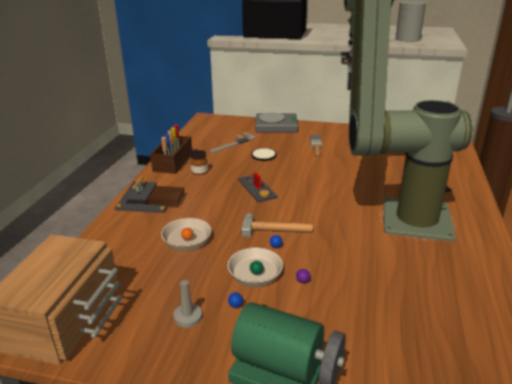

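View pics/wrist0.png

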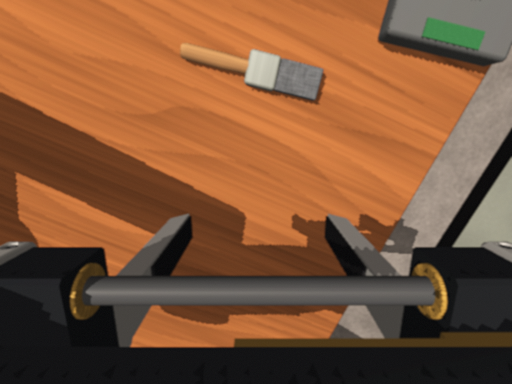

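The top view shows the amber ball at about (183,156) in the upper-left dish. The tray is at (290,198), with its brass disc at (274,208) and its hole to the upper right at about (305,186). The light pad is at (371,188). Next I'll measure these.

```bash
python3 - <<'E'
from h import *
c=get('top'); P=cloud(c); im=c['color']; hsv=cv2.cvtColor(im,cv2.COLOR_BGR2HSV)
cv2.imwrite('pics/topcrop.png',cv2.resize(im[130:240,120:400],None,fx=2.8,fy=2.8,interpolation=cv2.INTER_CUBIC))
def blob(m,roi):
    mm=np.zeros(m.shape,bool);x0,y0,x1,y1=roi;mm[y0:y1,x0:x1]=m[y0:y1,x0:x1]
    ys,xs=np.nonzero(mm);return xs,ys
H,S,V=[hsv[...,i].astype(int) for i in range(3)]
# amber
xs,ys=blob((S>190)&(H<15),(165,140,202,172)); print('amber',len(xs),xs.mean(),ys.mean(),xs.min(),xs.max(),ys.min(),ys.max(),P[ys,xs][:,2].max(), world(c,[[xs.mean(),ys.mean()]],plane=0.023))
# z noise
print('pad');xs,ys=blob((S<60)&(V>180),(350,170,392,206));print(len(xs),world(c,[[xs.mean(),ys.mean()]],plane=.0115))
# red grip
xs,ys=blob((S>150)&((H<6)|(H>174)),(278,185,302,208));print('red',len(xs),xs.mean(),ys.mean(),np.median(P[ys,xs],0),P[ys,xs].max(0))
# tray plate: dark gray
m=(S<70)&(V<130); xs,ys=blob(m,(255,170,322,226))
mm=np.zeros(m.shape,np.uint8);mm[ys,xs]=1
mm=cv2.morphologyEx(mm,cv2.MORPH_CLOSE,np.ones((9,9)))
cs=cv2.findContours(mm,0,2)[0];k=max(cs,key=cv2.contourArea)
w=world(c,k[:,0,:],plane=.008)
r=cv2.minAreaRect((w[:,:2]*1000).astype(np.float32));print('tray',r)
xs,ys=blob((S>120)&(H>15)&(H<35)&(V>120),(262,198,284,218));print('brass',len(xs),world(c,[[xs.mean(),ys.mean()]],plane=.016))
print(P[150:165:3,176:192:3,2].round(3))
# dish heights top
for n,roi in(('amberdish',(158,130,212,182)),('greendish',(120,198,176,252))):
    x0,y0,x1,y1=roi;Q=P[y0:y1,x0:x1].reshape(-1,3);q=Q[(Q[:,2]>.02)&(Q[:,2]<.032)]
    print(n,len(q),q.mean(0),(q.min(0)+q.max(0))/2,q.max(0)-q.min(0))
print('bench',np.median(P[270:300,100:180,2]))
E
```

```text
amber 58 182.98275862068965 155.89655172413794 178 187 152 160 0.046220390040685455 [[0.62954636 0.24646371 0.023     ]]
pad
586 [[ 0.53917551 -0.34224293  0.0115    ]]
red 57 289.87719298245617 194.28070175438597 [ 0.50722259 -0.08489693  0.05313587] [ 0.52732643 -0.0684059   0.0601086 ]
tray ((540.8736572265625, -134.10751342773438), (60.84987258911133, 44.845706939697266), 34.639713287353516)
brass 85 [[ 0.47205876 -0.0374661   0.016     ]]
[[-0.001  0.005  0.033  0.008  0.005  0.006]
 [ 0.002  0.034  0.037  0.035  0.001  0.001]
 [ 0.009  0.033  0.034  0.034  0.005  0.003]
 [ 0.006  0.038  0.031  0.029  0.005 -0.004]
 [ 0.003  0.002  0.003  0.     0.003  0.003]]
amberdish 309 [0.64227325 0.24874398 0.0256562 ] [0.63577264 0.24462683 0.02596263] [0.13809818 0.13538435 0.01185756]
greendish 341 [0.41681037 0.3520834  0.0256386 ] [0.41597558 0.34571847 0.02601066] [0.13727212 0.13689172 0.01187133]
bench -0.0011585775987741354
```

View pics/topcrop.png

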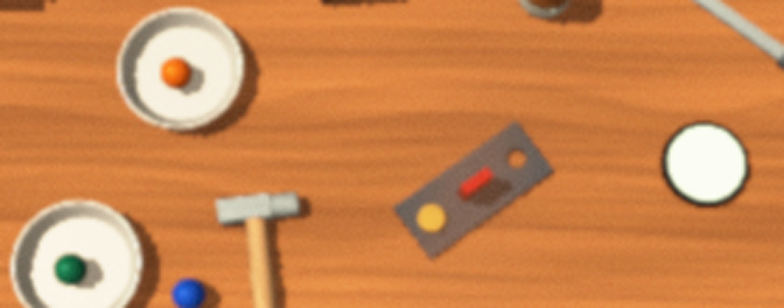

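The crop shows the hole at about (304,186) in full-image pixels and the brass disc at (274,208). I'll work out the tray's yaw and the geometry for the wrist views.

```bash
python3 - <<'E'
from h import *
c=get('top')
b=world(c,[[120+431.5/2.8-.3,130+218/2.8-.3]],plane=.016)[0]; h=world(c,[[120+516/2.8-.3,130+158/2.8-.3]],plane=.008)[0]
d=h-b; print(b,h,np.hypot(d[0],d[1]),np.degrees(np.arctan2(d[1],d[0])))
s=status.read_state(); w=get('wrist'); T=rot(s['eef_rot']); 
print('tool axes\n',T.round(3)); print('cam in tool',T.T@(w['position']-s['tcp_pos'])); print(T.T@rot(w['orientation']))
print('yaw',np.degrees(np.arctan2(T[1,0],T[0,0])), s['t'])
E
```

```text
[ 0.47165532 -0.03824813  0.016     ] [ 0.54217654 -0.13221673  0.008     ] 0.11748762068760028 -53.11263465504844
tool axes
 [[ 0.917  0.398 -0.   ]
 [ 0.398 -0.917  0.001]
 [ 0.    -0.001 -1.   ]]
cam in tool [ 0.07055759  0.00058398 -0.15955877]
[[ 2.56333548e-04  9.69860908e-01  2.43659093e-01]
 [ 9.99999951e-01 -2.04401734e-04 -2.38416238e-04]
 [-1.81426248e-04  2.43659142e-01 -9.69860912e-01]]
yaw 23.476674636646923 0.25
```

Request:
{"op": "play_rows", "data": {
  "series": [
    [[0,0,0,45,-36.6,0,0],[0,0,0,45,-36.6,0,0],[0,0,0,45,-36.6,0,0],[0,0,0,45,-36.6,0,0],[0,0,0,45,-36.6,0,0],[0,0,0,45,-36.6,0,0],[0,0,0,45,-36.6,0,0],[0,0,0,45,-36.6,0,0],[0,0,0,45,-36.6,0,0],[0,0,0,45,-36.6,0,0],[0,0,0,45,-36.6,0,0],[0,0,0,45,-36.6,0,0]]
  ]
}}

```text
t: 1.8
tcp_pos: [0.5501, 0.0924, 0.2246]
eef_rot: [0.0, 0.979, 0.204, 0.0]
contact_force: [0.6, -0.2, 1.3]
opening: 0.998
```

Request:
{"op": "play_rows", "data": {
  "series": [
    [[0,0,0,45,-36.6,0,0.4],[0,0,0,45,-36.6,0,0.4],[0,0,0,45,-36.6,0,0.4],[0,0,-0.18,0,0,0,0.4],[0,0,-0.18,0,0,0,0.4],[0,0,-0.18,0,0,0,0.4],[0,0,-0.18,0,0,0,0.4],[0,0,-0.18,0,0,0,0.4],[0,0,-0.18,0,0,0,0.4],[0,0,-0.18,0,0,0,0.4],[0,0,-0.18,0,0,0,0.4],[0,0,-0.18,0,0,0,0.4]]
  ]
}}

```text
t: 3.3
tcp_pos: [0.6294, 0.2451, 0.2242]
eef_rot: [-0.0, 0.525, 0.851, -0.0]
contact_force: [-0.0, 0.0, 0.1]
opening: 0.596
```

Request:
{"op": "play_rows", "data": {
  "series": [
    [[0,0,-0.18,0,0,0,0.4],[0,0,0,0,0,0,0.4],[0,0,0,0,0,0,0.4],[0,0,0,0,0,0,0.4]]
  ]
}}

```text
t: 3.8
tcp_pos: [0.6295, 0.245, 0.2244]
eef_rot: [-0.0, 0.45, 0.893, -0.0]
contact_force: [-0.9, 0.1, -0.4]
opening: 0.601
```

```bash
cat > look.py <<'E'
import sys
from h import *
n=sys.argv[1]
s=status.read_state(); T=rot(s['eef_rot'])
print('t',s['t'],'tcp',s['tcp_pos'].round(4),'yaw',np.degrees(np.arctan2(T[1,0],T[0,0])),'z',T[:,2].round(4),'open',s['opening'],'F',s['contact_force'].round(2))
c=get('wrist'); cv2.imwrite(f'pics/{n}.png',c['color'])
import pickle; pickle.dump(c,open(f'{n}.pkl','wb'))
E
python3 look.py w1
```

```text
t 3.8 tcp [0.6295 0.245  0.2244] yaw 126.52860719425668 z [-0. -0. -1.] open 0.6009755885361644 F [-0.93  0.1  -0.36]
```

View pics/w1.png

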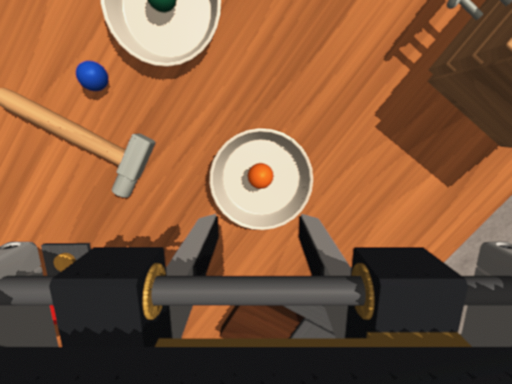

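The wrist view shows the amber ball at (260,175), between the fingers and inside its dish.

```bash
cat > ball.py <<'E'
import sys,pickle
from h import *
from scipy.optimize import least_squares
def ball(c,roi,zc):
    hsv=cv2.cvtColor(c['color'],cv2.COLOR_BGR2HSV).astype(int); H,S,V=hsv[...,0],hsv[...,1],hsv[...,2]
    x0,y0,x1,y1=roi
    m=np.zeros(H.shape,np.uint8); m[y0:y1,x0:x1]=((S>185)&(H<15))[y0:y1,x0:x1]
    ys,xs=np.nonzero(m)
    # centroid ray; small shift neglected
    (cx,cy),r=cv2.minEnclosingCircle(np.stack([xs,ys],1).astype(np.float32))
    return len(xs),(xs.mean(),ys.mean()),(cx,cy,r),world(c,[[xs.mean(),ys.mean()],[cx,cy]],plane=zc)
if __name__=='__main__':
    c=pickle.load(open(sys.argv[1]+'.pkl','rb')); roi=list(map(int,sys.argv[2].split(',')))
    print(ball(c,roi,float(sys.argv[3])))
E
python3 ball.py w1 235,150,290,200 .023
python3 - <<'E'
from h import *
c=get('top');from ball import ball
print(ball(c,(165,140,202,172),.023))
E
```

```text
(441, (np.float64(259.9251700680272), np.float64(175.51700680272108)), (259.97161865234375, 175.34042358398438, 12.046544075012207), array([[0.63035537, 0.24779648, 0.023     ],
       [0.63026068, 0.24802948, 0.023     ]]))
(0, (np.float64(nan), np.float64(nan)), (0.0, 0.0, 0.0), array([[       nan,        nan,        nan],
       [1.15851961, 0.87964096, 0.023     ]]))ball.py:11: RuntimeWarning: Mean of empty slice.
  return len(xs),(xs.mean(),ys.mean()),(cx,cy,r),world(c,[[xs.mean(),ys.mean()],[cx,cy]],plane=zc)
  ret = ret.dtype.type(ret / rcount)
```

Request:
{"op": "play_rows", "data": {
  "series": [
    [[0,0,0,1.8,2.4,40,0.4],[0,0,0,0,0,40,0.4],[0,0,0,0,0,35,0.4],[0,0,0,0,0,0,0.4],[0,0,0,0,0,0,0.4]]
  ]
}}

```text
t: 4.53
tcp_pos: [0.6313, 0.2482, 0.111]
eef_rot: [0.001, 0.449, 0.893, 0.001]
contact_force: [0.2, -0.3, -0.4]
opening: 0.6
```

```bash
python3 look.py w2
```

```text
t 4.525 tcp [0.6313 0.2482 0.111 ] yaw 126.59772741883667 z [ 2.2e-03  6.0e-04 -1.0e+00] open 0.60045383505998 F [ 0.24 -0.29 -0.41]
```

View pics/w2.png

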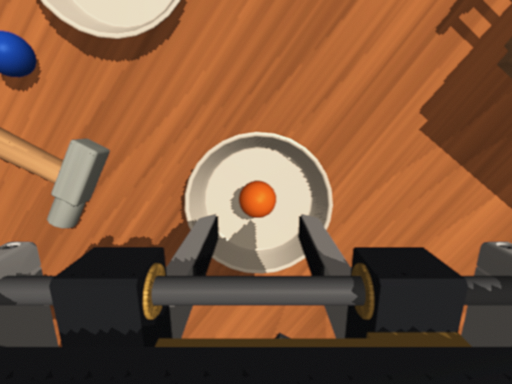

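```bash
python3 - <<'E'
import pickle
from ball import *
c=pickle.load(open('w2.pkl','rb'));n,a,b,w=ball(c,(230,170,285,225),.023);print(n,a,b,w)
s=status.read_state();T=rot(s['eef_rot']);print((T.T@(w-s['tcp_pos']).T).T*1000,s['tcp_pos'])
E
```

```text
965 (np.float64(256.9316062176166), np.float64(198.96373056994818)) (257.0, 198.94642639160156, 17.771547317504883) [[0.63043637 0.24786023 0.023     ]
 [0.63047846 0.24791278 0.023     ]]
[[ 0.60904212 -1.85880605 88.91524595]
 [ 0.62612635 -1.79368854 88.91546339]] [0.63194383 0.24839036 0.1119224 ]
```

Request:
{"op": "play_rows", "data": {
  "series": [
    [[0,0,0,0.5,-1.0,30,0.4],[0,0,0,0,0,30,0.4],[0,0,0,0,0,16,0.4],[0,0,0,0,0,0,0.4],[0,0,0,0,0,0,0.4]]
  ]
}}

```text
t: 5.2
tcp_pos: [0.6307, 0.2481, 0.0353]
eef_rot: [0.001, 0.449, 0.893, 0.001]
contact_force: [-0.8, 0.1, 1.0]
opening: 0.599
```

```bash
python3 look.py w3; for i in 1 2; do python3 -c "
from h import *
print(status.read_state()['tcp_pos']); get('side')"; done
```

```text
t 5.2 tcp [0.6307 0.2481 0.0353] yaw 126.61082618984642 z [ 3.1e-03  8.0e-04 -1.0e+00] open 0.5991442454366489 F [-0.77  0.09  1.02]
[0.63074767 0.24817715 0.03546537]
[0.63065187 0.2481325  0.03541419]
```

View pics/w3.png

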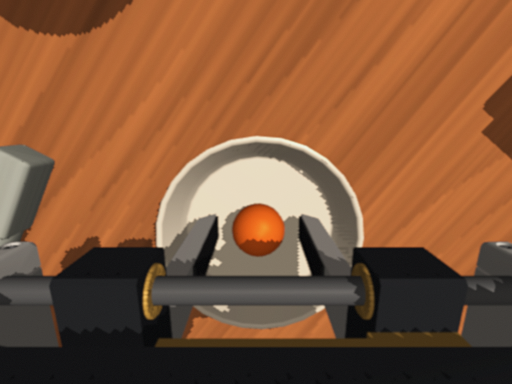

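Request:
{"op": "play_rows", "data": {
  "series": [
    [[0,0,0,0,0,3,0.4],[0,0,0,0,0,0,0.6],[0,0,0,0,0,0,0.7],[0,0,0,0,0,0,0.9],[0,0,0,0,0,0,0.9],[0,0,0,0,0,0,0.9]]
  ],
  "newtons": 12
}}

```text
t: 6.1
tcp_pos: [0.6292, 0.2478, 0.0304]
eef_rot: [0.0, 0.449, 0.893, 0.0]
contact_force: [0.3, -0.5, -0.6]
opening: 0.372
```

```bash
python3 look.py w4
```

```text
t 6.1 tcp [0.6292 0.2478 0.0304] yaw 126.61511461714855 z [ 0.  0. -1.] open 0.37155183131873626 F [ 0.28 -0.46 -0.56]
```

View pics/w4.png

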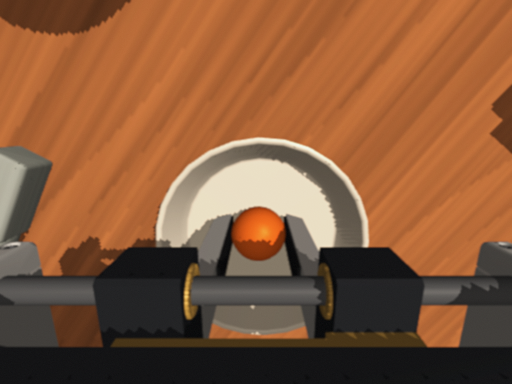

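Request:
{"op": "play_rows", "data": {
  "series": [
    [[0,0,0,0,0,-15,0.9],[0,0,0,0,0,-30,0.9],[0,0,0,0,0,-30,0.9],[0,0,0,0,0,-15,0.9],[0,0,0,0,0,0,0.9]]
  ]
}}

```text
t: 6.78
tcp_pos: [0.6304, 0.2481, 0.1225]
eef_rot: [0.001, 0.449, 0.893, 0.001]
contact_force: [0.2, 0.2, -0.3]
opening: 0.373
```

```bash
python3 look.py w5; python3 ball.py w5 225,200,290,268 0.0975
```

```text
t 6.775 tcp [0.6304 0.2481 0.1225] yaw 126.61257692534241 z [ 3.5e-03  9.0e-04 -1.0e+00] open 0.37325899627165227 F [ 0.19  0.17 -0.3 ]
(2125, (np.float64(257.848), np.float64(233.37929411764705)), (258.0, 232.5, 27.771488189697266), array([[0.63522202, 0.24136144, 0.0975    ],
       [0.63489908, 0.24198286, 0.0975    ]]))
```

View pics/w5.png

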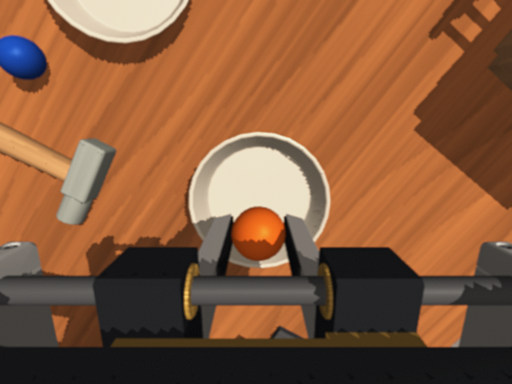

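Request:
{"op": "play_rows", "data": {
  "series": [
    [[0,0,0,-15,-15,-5,0.9],[0,0,0,-30,-29.5,-5,0.9],[0,0,0,-35,-34,-5,0.9],[0,0,0,-35,-34,-5,0.9],[0,0,0,-35,-34,-5,0.9],[0,0,0,-35,-34,-5,0.9],[0,0,0,-35,-34,-5,0.9],[0,0,0,-35,-34,-5,0.9],[0,0,0,-32,-32,-5,0.9],[0,0,0,-15,-15,-2.5,0.9],[0,0,0,0,0,0,0.9],[0,0,0,0,0,0,0.9]]
  ]
}}

```text
t: 8.32
tcp_pos: [0.5718, -0.1695, 0.1673]
eef_rot: [-0.001, 0.449, 0.894, 0.0]
contact_force: [-0.1, 0.7, -1.1]
opening: 0.379
```

```bash
python3 look.py w6
```

```text
t 8.325 tcp [ 0.5718 -0.1695  0.1673] yaw 126.66322044809641 z [-0.0011  0.0014 -1.    ] open 0.37850154926539625 F [-0.13  0.68 -1.08]
```

View pics/w6.png

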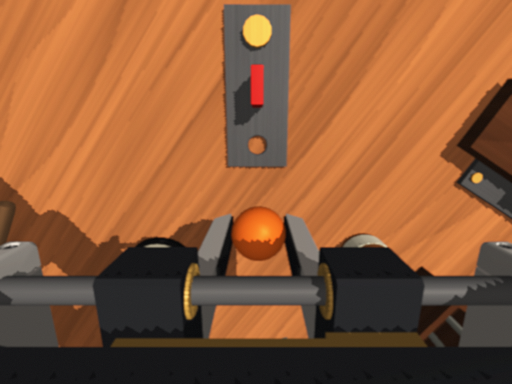

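```bash
cat > trayfit.py <<'E'
import sys,pickle
from h import *
from scipy.optimize import least_squares
def fit(c,roi,ztop,x0):
    hsv=cv2.cvtColor(c['color'],cv2.COLOR_BGR2HSV).astype(int); H,S,V=hsv[...,0],hsv[...,1],hsv[...,2]
    m=np.zeros(H.shape,np.uint8); a,b,e,f=roi
    m[b:f,a:e]=(S<75)[b:f,a:e]
    m=cv2.morphologyEx(m,cv2.MORPH_OPEN,np.ones((3,3)))
    k=max(cv2.findContours(m,0,1)[0],key=cv2.contourArea)
    full=np.zeros_like(m); cv2.drawContours(full,[k],-1,1,-1)
    # hole centroid: non-gray pixels inside nearest predicted hole; brass; red
    P=world(c,cv2.convexHull(k)[:,0],plane=ztop)[:,:2]
    ar=cv2.minAreaRect((P*1000).astype(np.float32))
    return m,full,k,ar
if __name__=='__main__':
    c=pickle.load(open(sys.argv[1]+'.pkl','rb')); roi=list(map(int,sys.argv[2].split(',')))
    m,full,k,ar=fit(c,roi,.008,None); print('rect',ar)
    hsv=cv2.cvtColor(c['color'],cv2.COLOR_BGR2HSV).astype(int); H,S,V=[hsv[...,i] for i in range(3)]
    def cen(mask):
        n,l,st,ce=cv2.connectedComponentsWithStats(mask.astype(np.uint8)); i=1+np.argmax(st[1:,4]); return st[i],ce[i]
    ins=full.astype(bool)
    R0=np.zeros_like(ins); a,b,e,f=roi; R0[b:f,a:e]=1
    st,h=cen(R0&ins&(S>90)&(H>3)&(H<16)); print('hole',st,h, hw:=world(c,[h],plane=.008)[0])
    st,br=cen(R0&(S>120)&(H>18)&(H<32)&(V>120)); print('brass',st,br, bw:=world(c,[br],plane=.016)[0])
    st,rd=cen(R0&(S>150)&((H<3)|(H>176))); print('red',st,rd, world(c,[rd],plane=.054)[0])
    d=hw-bw; print('len',np.hypot(d[0],d[1]),'yaw',np.degrees(np.arctan2(d[1],d[0])))
E
python3 trayfit.py w6 215,0,300,175
python3 - <<'E'
import pickle
from ball import *
c=pickle.load(open('w6.pkl','rb'));s=status.read_state();T=rot(s['eef_rot'])
n,a,b,w=ball(c,(225,200,290,268),s['tcp_pos'][2]-.0074);print(b,(T.T@(w-s['tcp_pos']).T).T*1000, s['tcp_pos'])
c=pickle.load(open('w4.pkl','rb'))
n,a,b,w=ball(c,(225,200,290,268),.023);print(b,w)
E
```

```text
rect ((506.9538879394531, -85.34925079345703), (68.7610092163086, 167.4284210205078), 36.60706329345703)
hole [248 136  19  19 283] [256.71378092 144.6819788 ] [ 0.54271421 -0.13330242  0.008     ]
brass [244  15  28  31 659] [257.16388467  29.86798179] [ 0.47286202 -0.03839795  0.016     ]
red [250  64  14  44 573] [256.61954625  85.21989529] [ 0.50763291 -0.08577233  0.054     ]
len 0.11783967118211676 yaw -53.64595350499467
(258.0221252441406, 233.05752563476562, 27.856943130493164) [[-0.75001822 -0.45421475  7.39894834]
 [-0.66072633 -0.33956315  7.39906832]] [ 0.5719755  -0.16919691  0.16738547]
(257.8734130859375, 232.66416931152344, 27.856781005859375) [[0.62959896 0.24710641 0.023     ]
 [0.62929647 0.24745739 0.023     ]]
```

Request:
{"op": "play_rows", "data": {
  "series": [
    [[0,0,0,20,-0.7,0,0.9],[0,0,0,20,-0.7,10,0.9],[0,0,0,6.9,-0.3,30,0.9],[0,0,0,0,0,35,0.9],[0,0,0,0,0,30,0.9],[0,0,0,0,0,0,0.9],[0,0,0,0,0,0,0.9],[0,0,0,0,0,0,0.9]]
  ]
}}

```text
t: 9.38
tcp_pos: [0.5443, -0.1345, 0.0648]
eef_rot: [0.002, 0.449, 0.894, 0.0]
contact_force: [0.2, -0.1, -1.5]
opening: 0.374
```

```bash
python3 look.py w7; python3 trayfit.py w7 150,0,340,205
```

```text
t 9.375 tcp [ 0.5443 -0.1345  0.0648] yaw 126.64593965469828 z [ 0.0032 -0.0013 -1.    ] open 0.3739590367261492 F [ 0.24 -0.11 -1.47]
rect ((499.1058349609375, -74.47554016113281), (69.12554168701172, 141.13739013671875), 36.64009094238281)
hole [236  47   1  10  10] [236.   51.5] [ 0.45932998 -0.04715425  0.008     ]
brass [ 238   28   41   45 1422] [257.92264416  50.04992968] [ 0.47273084 -0.03835604  0.016     ]
red [ 248  107   20   59 1173] [257.50724638 136.02472293] [ 0.50682828 -0.08464233  0.054     ]
len 0.01603095611434466 yaw -146.71347354864267
```

View pics/w7.png

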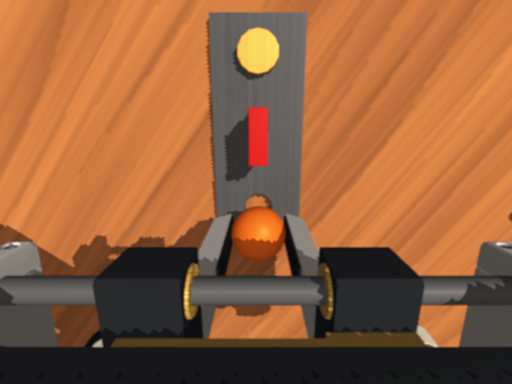

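Request:
{"op": "play_rows", "data": {
  "series": [
    [[0,0,0,0,0,0,0.9],[0,0,0,0,0,0,0.9],[0,0,0,0,0,0,0.9],[0,0,0,0,0,0,0.9]]
  ]
}}

```text
t: 9.93
tcp_pos: [0.5428, -0.1343, 0.0629]
eef_rot: [-0.0, 0.449, 0.893, 0.0]
contact_force: [0.0, -0.0, -0.2]
opening: 0.374
```

Request:
{"op": "play_rows", "data": {
  "series": [
    [[0,0,0,1.5,0.9,8,0.9],[0,0,0,0,0,12,0.9],[0,0,0,0,0,6,0.9],[0,0,0,0,0,0,0.9],[0,0,0,0,0,0,0.9],[0,0,0,0,0,0,0.9],[0,0,0,0,0,0,0.9],[0,0,0,0,0,0,0.9]]
  ]
}}

```text
t: 10.92
tcp_pos: [0.5428, -0.1326, 0.0372]
eef_rot: [0.0, 0.449, 0.893, 0.0]
contact_force: [0.1, -0.1, -1.3]
opening: 0.374
```

```bash
python3 look.py w8; python3 -c "
from ball import *;import pickle
c=pickle.load(open('w8.pkl','rb'));s=status.read_state()
print(ball(c,(225,195,290,268),s['tcp_pos'][2]-.0074),s['tcp_pos'])"
python3 trayfit.py w8 150,0,340,205
```

```text
t 10.925 tcp [ 0.5428 -0.1326  0.0372] yaw 126.6096917628205 z [ 4.e-04 -2.e-04 -1.e+00] open 0.3737434877576647 F [ 0.14 -0.11 -1.29]
(2177, (np.float64(257.72485071198895), np.float64(233.86081763895268)), (258.1921081542969, 233.48910522460938, 27.85811424255371), array([[ 0.543284  , -0.13364945,  0.02971252],
       [ 0.54337496, -0.13325188,  0.02971252]])) [ 0.54271918 -0.13252205  0.03711252]
rect ((495.8327941894531, -70.1358642578125), (69.19593048095703, 130.3119659423828), 36.58867263793945)
hole [233  39   1  12  12] [233.   44.5] [ 0.45930259 -0.04695478  0.008     ]
brass [ 235   17   48   52 1926] [258.14641745  42.68691589] [ 0.47274743 -0.03829918  0.016     ]
red [ 246  109   24   69 1599] [257.52157598 142.50281426] [ 0.50661698 -0.08438522  0.054     ]
len 0.015990096054931013 yaw -147.22714273047723
```

View pics/w8.png

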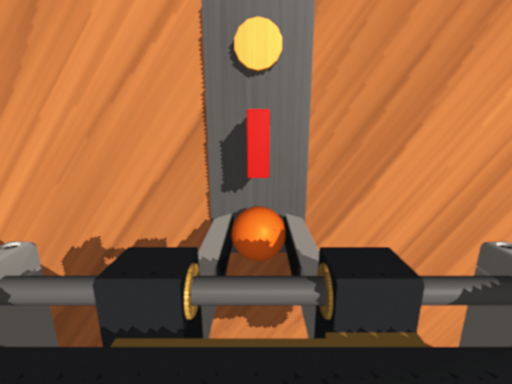

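Request:
{"op": "play_rows", "data": {
  "series": [
    [[0,0,0,-0.3,0,3,0.9],[0,0,0,0,0,3,0.9],[0,0,0,0,0,0.5,0.9],[0,0,0,0,0,0,0.9],[0,0,0,0,0,0,0.9],[0,0,0,0,0,0,0.9]]
  ]
}}

```text
t: 11.72
tcp_pos: [0.5429, -0.1328, 0.0306]
eef_rot: [0.0, 0.449, 0.893, 0.0]
contact_force: [-0.3, -0.3, -0.6]
opening: 0.375
```

Good. Next I'll release the ball slowly, opening to about 50 mm.

Request:
{"op": "play_rows", "data": {
  "series": [
    [[0,0,0,0,0,0.4,0.62],[0,0,0,0,0,0,0.6],[0,0,0,0,0,0,0.57],[0,0,0,0,0,0,0.53],[0,0,0,0,0,0,0.48],[0,0,0,0,0,0,0.45],[0,0,0,0,0,0,0.45],[0,0,0,0,0,0,0.45]]
  ]
}}

```text
t: 12.72
tcp_pos: [0.5428, -0.1328, 0.03]
eef_rot: [-0.0, 0.449, 0.893, 0.0]
contact_force: [-0.4, -0.6, 0.2]
opening: 0.55
```

```bash
python3 look.py w9;  python3 ball.py w9 225,195,290,270 .022
```

```text
t 12.725 tcp [ 0.5428 -0.1328  0.03  ] yaw 126.60997849033599 z [ 0.  0. -1.] open 0.5496763869426337 F [-0.44 -0.64  0.21]
(2098, (np.float64(257.604385128694), np.float64(233.31267874165871)), (258.111083984375, 233.37945556640625, 27.26422691345215), array([[ 0.54316035, -0.1337586 ,  0.022     ],
       [ 0.5434595 , -0.13359553,  0.022     ]]))
```

View pics/w9.png

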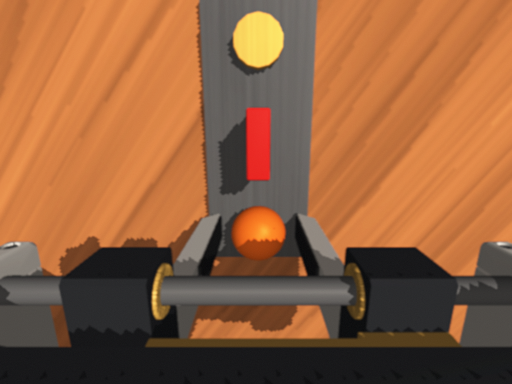

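Request:
{"op": "play_rows", "data": {
  "series": [
    [[0,0,0,0,0,-8,0.45],[0,0,0,0,0,-20,0.45],[0,0,0,0,0,-25,0.45],[0,0,0,-8,0,-17,0.45],[0,0,0,-12,0,0,0.45],[0,0,0,0,0,0,0.45],[0,0,0,0,0,0,0.45],[0,0,0,0,0,0,0.45],[0,0,0,0,0,0,0.45]]
  ]
}}

```text
t: 13.9
tcp_pos: [0.5543, -0.1485, 0.0995]
eef_rot: [-0.001, 0.449, 0.893, -0.0]
contact_force: [-0.4, -0.2, 1.0]
opening: 0.549
```

```bash
python3 look.py w10;  python3 ball.py w10 225,150,290,230 .022;python3 trayfit.py w10 150,0,340,205
```

```text
t 13.9 tcp [ 0.5543 -0.1485  0.0995] yaw 126.62175190475057 z [-1.e-03  5.e-04 -1.e+00] open 0.5487943271729958 F [-0.4  -0.21  1.04]
(1133, (np.float64(257.85172109443954), np.float64(182.2171226831421)), (258.17755126953125, 182.1406707763672, 19.642602920532227), array([[ 0.54275651, -0.1334625 ,  0.022     ],
       [ 0.54294928, -0.1332317 ,  0.022     ]]))
rect ((506.9451904296875, -85.20762634277344), (68.98265838623047, 167.38870239257812), 36.581214904785156)
hole [240  34   1   2   2] [240.   34.5] [ 0.4570868  -0.04331509  0.008     ]
brass [ 242   20   35   39 1060] [258.69245283  38.70849057] [ 0.47288006 -0.03831978  0.016     ]
red [250  85  17  52 873] [257.99656357 110.35509737] [ 0.50691865 -0.08494906  0.054     ]
len 0.016564425831886675 yaw -162.44815892042266
```

View pics/w10.png

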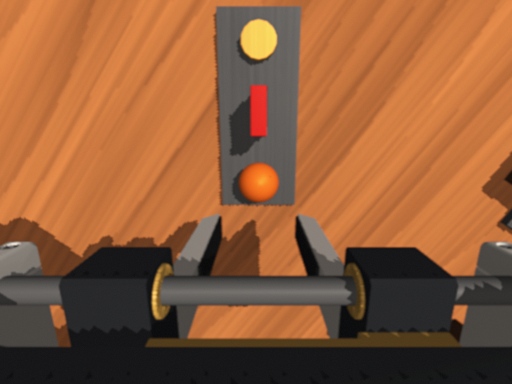

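Request:
{"op": "play_rows", "data": {
  "series": [
    [[0,0,0,20,0.3,0,0.45],[0,0,0,30,0,0,0.5],[0,0,0,20,0,0,0.55],[0,0,0,9.2,0,5,0.6],[0,0,0,0,0,5,0.6],[0,0,0,0,0,0,0.6],[0,0,0,0,0,0,0.6],[0,0,0,0,0,0,0.6],[0,0,0,0,0,0,0.6]]
  ]
}}

```text
t: 15.08
tcp_pos: [0.508, -0.0853, 0.0901]
eef_rot: [0.0, 0.449, 0.893, 0.0]
contact_force: [0.0, 0.3, 1.2]
opening: 0.401
```

```bash
python3 look.py w11;python3 trayfit.py w11 150,0,340,260
```

```text
t 15.075 tcp [ 0.508  -0.0853  0.0901] yaw 126.59153689203455 z [ 3.e-04 -1.e-04 -1.e+00] open 0.4008711778495712 F [0.   0.33 1.23]
rect ((489.6824645996094, -83.29534912109375), (186.17062377929688, 143.93116760253906), 36.626190185546875)
hole [241 145   3   4   4] [242.  146.5] [ 0.46655935 -0.05353629  0.008     ]
brass [242 120  32  34 866] [257.74942263 136.57736721] [ 0.47241733 -0.03799397  0.016     ]
red [250 182  16  56 851] [257.36545241 209.95652174] [ 0.50384129 -0.08069682  0.054     ]
len 0.016609622939083017 yaw -110.6516813577508
```

View pics/w11.png

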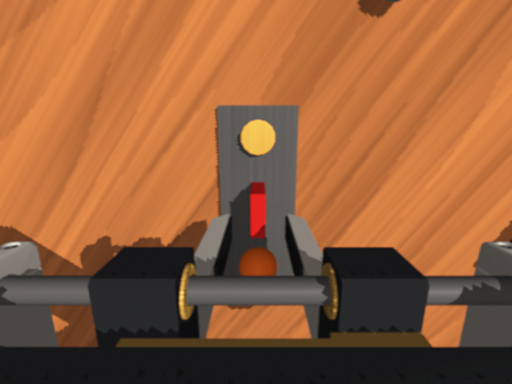

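Request:
{"op": "play_rows", "data": {
  "series": [
    [[0,0,0,0.8,-0.3,15,0.6],[0,0,0,0,0,20,0.6],[0,0,0,0,0,14,0.6],[0,0,0,0,0,5,0.6],[0,0,0,0,0,0,0.6],[0,0,0,0,0,0,0.6],[0,0,0,0,0,0,0.65],[0,0,0,0,0,0,0.7],[0,0,0,0,0,0,0.75],[0,0,0,0,0,0,0.8],[0,0,0,0,0,0,0.83],[0,0,0,0,0,0,0.86]]
  ],
  "newtons": 10
}}

```text
t: 16.62
tcp_pos: [0.507, -0.0846, 0.036]
eef_rot: [-0.0, 0.449, 0.893, 0.0]
contact_force: [-0.5, 0.1, 0.6]
opening: 0.141
```

Request:
{"op": "play_rows", "data": {
  "series": [
    [[0,0,0,0,0,0,0.89],[0,0,0,0,0,0,0.92],[0,0,0,0,0,0,0.97],[0,0,0,0,0,0,1.0],[0,0,0,0,0,0,1.0]]
  ],
  "newtons": 10
}}

```text
t: 17.25
tcp_pos: [0.507, -0.0846, 0.036]
eef_rot: [-0.0, 0.449, 0.893, -0.0]
contact_force: [-0.7, -1.0, -0.2]
opening: 0.127
```

Request:
{"op": "play_rows", "data": {
  "series": [
    [[0,0,0,0,0,0,1.0],[0,0,0,0,0,0,1.0],[0,0,0,0,0,0,1.0]]
  ],
  "newtons": 40
}}

```text
t: 17.62
tcp_pos: [0.507, -0.0846, 0.036]
eef_rot: [-0.0, 0.449, 0.893, -0.0]
contact_force: [-0.7, 0.1, 0.5]
opening: 0.123
```

```bash
python3 look.py w12; python3 -c "
from h import *
c=get('side'); cv2.imwrite('pics/s12.png',c['color']); cv2.imwrite('pics/s12c.png',cv2.resize(c['color'][140:230,200:330],None,fx=5,fy=5,interpolation=2))
c=get('top'); cv2.imwrite('pics/t12.png',c['color'])"
```

```text
t 17.625 tcp [ 0.507  -0.0846  0.036 ] yaw 126.61411651201912 z [-1.e-04  0.e+00 -1.e+00] open 0.12293098312981919 F [-0.71  0.07  0.45]
```

View pics/w12.png

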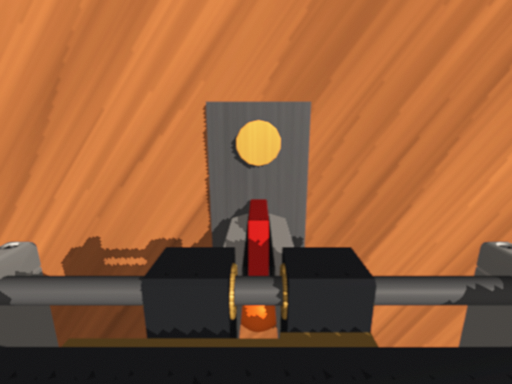

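View pics/s12c.png

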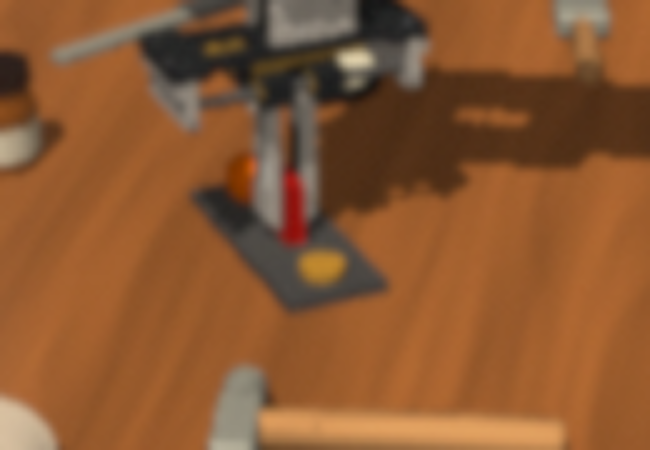

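The grip is pinched (opening about 11.6 mm) and the ball is in its hole. Now a slow lift.

Request:
{"op": "play_rows", "data": {
  "series": [
    [[0,0,0,0,0,-3,1.0],[0,0,0,0,0,-6,1.0],[0,0,0,0,0,-10,1.0],[0,0,0,0,0,-14,1.0],[0,0,0,0,0,-18,1.0],[0,0,0,0,0,-18,1.0],[0,0,0,0,0,-14,1.0],[0,0,0,0,0,-10,1.0],[0,0,0,0,0,-6,1.0],[0,0,0,0,0,-2,1.0],[0,0,0,0,0,0,1.0],[0,0,0,0,0,0,1.0]]
  ]
}}

```text
t: 19.27
tcp_pos: [0.5066, -0.0844, 0.1364]
eef_rot: [-0.001, 0.449, 0.893, -0.0]
contact_force: [0.6, 0.4, -2.6]
opening: 0.125
```

```bash
python3 look.py w13; python3 -c "
from h import *
c=get('side'); cv2.imwrite('pics/s13c.png',cv2.resize(c['color'][110:210,180:330],None,fx=5,fy=5,interpolation=2))"
```

```text
t 19.275 tcp [ 0.5066 -0.0844  0.1364] yaw 126.61361877185206 z [-1.2e-03  4.0e-04 -1.0e+00] open 0.12472422829289634 F [ 0.63  0.39 -2.65]
```

View pics/w13.png

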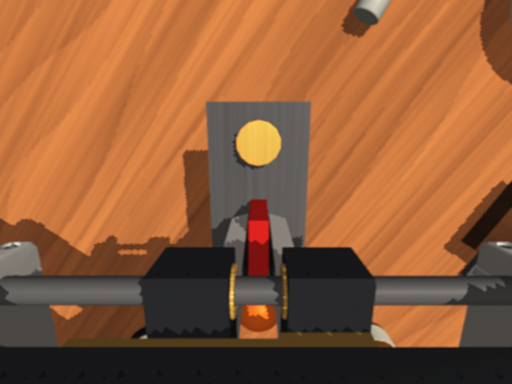

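View pics/s13c.png

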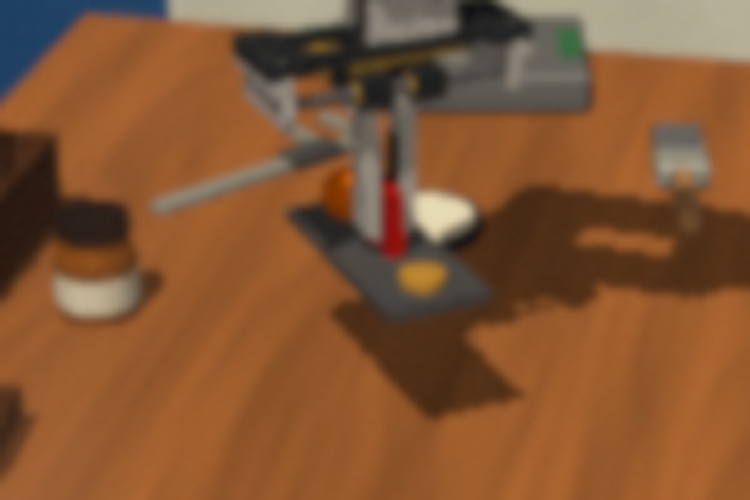

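Request:
{"op": "play_rows", "data": {
  "series": [
    [[0,0,0,-2.4,-1.8,0,1.0],[0,0,0,-5.5,-4.3,0,1.0],[0,0,0,-8.7,-6.7,0,1.0],[0,0,0,-11.9,-9.2,0,1.0],[0,0,0,-14.3,-11,0,1.0],[0,0,0,-15.8,-12.2,0,1.0],[0,0,0,-15.8,-12.2,0,1.0],[0,0,0,-15.8,-12.2,0,1.0],[0,0,0,-15.8,-12.2,0,1.0],[0,0,0,-14.3,-11,0,1.0],[0,0,0,-12.7,-9.8,0,1.0],[0,0,0,-10.3,-7.9,0,1.0]]
  ]
}}

```text
t: 20.88
tcp_pos: [0.5037, -0.2665, 0.137]
eef_rot: [-0.0, 0.449, 0.893, 0.0]
contact_force: [-0.2, 0.5, -3.5]
opening: 0.122
```

Request:
{"op": "play_rows", "data": {
  "series": [
    [[0,0,0,-8.7,-6.7,0,1.0],[0,0,0,-6.3,-4.9,0,1.0],[0,0,0,-4,-3,0,1.0],[0,0,0,-2.4,-1.8,0,1.0],[0,0,0,-0.8,-0.6,0,1.0],[0,0,0,0,0,0,1.0],[0,0,0,0,0,0,1.0],[0,0,0,0,0,0,1.0],[0,0,0,0,0,0,1.0],[0,0,0,0,0,0,1.0],[0,0,0,0,0,0,1.0]]
  ]
}}

```text
t: 22.25
tcp_pos: [0.5034, -0.2935, 0.1371]
eef_rot: [-0.0, 0.449, 0.893, 0.0]
contact_force: [0.1, -0.6, -3.2]
opening: 0.123
```

```bash
python3 look.py w14; python3 -c "
from h import *
c=get('side'); cv2.imwrite('pics/s14c.png',cv2.resize(c['color'][90:190,190:340],None,fx=5,fy=5,interpolation=2))
c=get('top'); cv2.imwrite('pics/t14.png',c['color'])
print(status.read_state())"
```

```text
t 22.25 tcp [ 0.5034 -0.2935  0.1371] yaw 126.61398509168373 z [-0.  0. -1.] open 0.1232063512561912 F [ 0.14 -0.61 -3.24]
{'t': 22.4, 'joint_positions': array([-6.76343705e-01,  3.06732696e-01,  1.60692865e+00, -2.17371401e-05,
        1.22794649e+00, -1.31535066e+00]), 'dq': array([ 0.00020836, -0.00104265, -0.00087311,  0.0015231 ,  0.00024368,
        0.00053998]), 'joint_torque': array([ 2.89215212e-03, -4.08138478e+01, -2.72820604e+01,  5.23505427e-03,
        8.63236561e-02, -1.26511469e-05]), 'tcp_pos': array([ 0.50336303, -0.29349197,  0.13704614]), 'eef_rot': array([-9.56188036e-06,  4.49219049e-01,  8.93421651e-01, -8.42439455e-06]), 'contact_force': array([-0.94829943,  0.68606981, -3.98399066]), 'wrist_torque': array([-0.03740569, -0.11616165, -0.01214839]), 'opening': 0.12116916528840588}
```

View pics/w14.png

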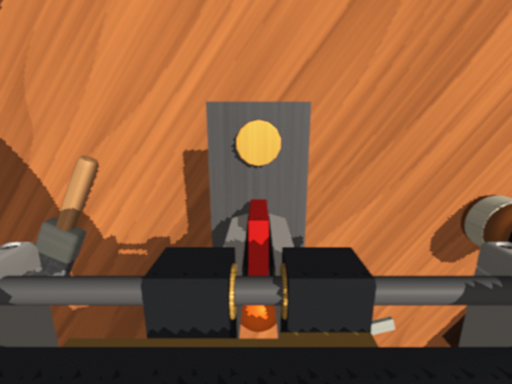

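View pics/s14c.png

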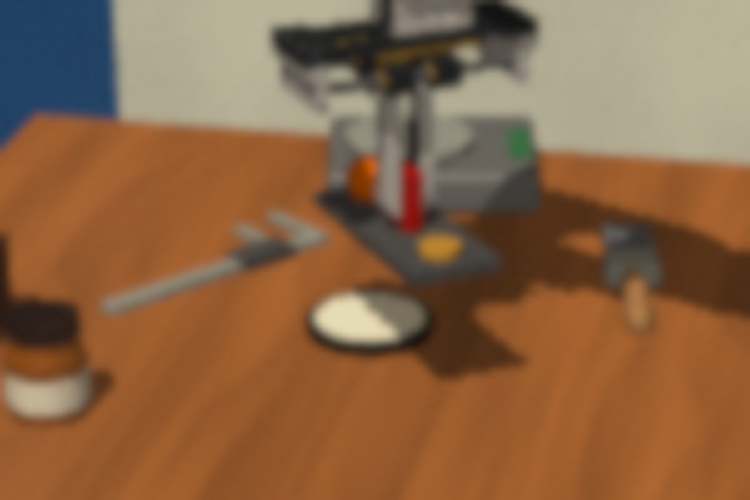

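View pics/t14.png

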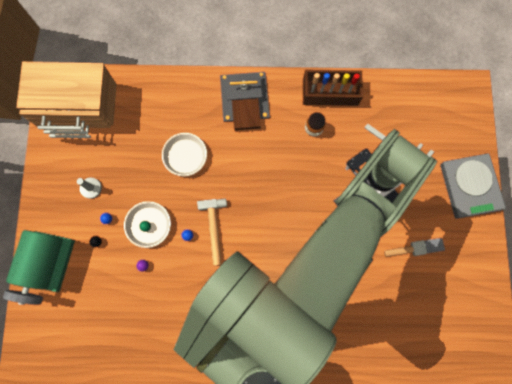

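```bash
python3 -c "
from h import *
c=get('side'); ims=c['color'];hsv=cv2.cvtColor(ims,cv2.COLOR_BGR2HSV).astype(int);H,S,V=[hsv[...,i] for i in range(3)]
def cen(m,a,b,e,f):
    q=np.zeros_like(m);q[b:f,a:e]=m[b:f,a:e];ys,xs=np.nonzero(q);return xs,ys
xs,ys=cen((S>150)&(H>2)&(H<14),256,118,268,133);print('ball px',len(xs),xs.mean(),ys.mean(),xs.min(),xs.max(),ys.min(),ys.max())
print(world(c,[[xs.min()+5.0,ys.mean()]],plane=.1230))
xs,ys=cen((S<90)&(V>150),248,143,280,162);print('pad',xs.min(),xs.max(),ys.min(),ys.max())
P=cloud(c)
q=P[112:150,250:300].reshape(-1,3);q=q[(q[:,2]>.09)&(q[:,2]<.135)&(abs(q[:,1]+.3)<.15)];print('z tray pts',np.percentile(q[:,2],[5,50,95]))
# pad by the earlier side frame
"
python3 -c "
import cv2
from h import *
im=cv2.imread('pics/side0.png');c=get('side')
hsv=cv2.cvtColor(im,cv2.COLOR_BGR2HSV).astype(int);m=((hsv[...,1]<70)&(hsv[...,2]>190))[145:163,248:280]
ys,xs=np.nonzero(m);print('pad side',world(c,[[xs.mean()+248,ys.mean()+145]],plane=.0115),len(xs))"
```

```text
ball px 41 262.0487804878049 125.60975609756098 260 264 121 130
[[ 0.53388522 -0.33988669  0.123     ]]
pad 253 268 149 157
z tray pts [0.10301609 0.10946407 0.13095035]
pad side [[ 0.54054808 -0.34211372  0.0115    ]] 137
```

```bash
python3 -c "
from rig import hand_in; print(hand_in())"
```

```text
the job is handed in; nothing more can be done
None
```

I set the amber ball in the tray's hole, lifted the tray by its red grip and carried it to the light pad. I handed the job in at about 22.5 s with the arm still holding the tray. The hand-in gave no verdict.

- **Ball in the hole:** after release, the wrist camera put the ball about 0.2 mm from the measured hole centre. After the carry it still showed in place beside the grip, partly hidden by the gripper.
- **Tray:** it was held at 40 N with the underside at about 0.101 m, and the tool was vertical and still. The tray sat at the same wrist-camera pixels as just after the grasp, so it hadn't slipped or tipped.
- **Position over the pad:** from the tool position, the ball was at (0.539, -0.342). The top camera put the pad centre at (0.539, -0.342) and the side camera put it at (0.541, -0.342).
- **One check disagreed slightly:** the side camera put the ball at (0.534, -0.340), about 6 mm off. The ball was partly hidden in that view, and 6 mm is still within the 20 mm limit.
- **Other objects:** by eye, the last top view showed the green ball in its dish. The dishes, hammer, jar, brush and mandrel were where they started. The arm hid most of the caliper from above, and it looked undisturbed in the side view.

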